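Check the mushroom stop of a bottle roller

TASK

Do the daily check of the emergency stop on the bottle roller: press its winged mushroom head in until it latches, take the fingers off it and see that it stays in, then push its wings round clockwise (as its arrows show, seen from above) until the latch lets go, and leave the head popped fully out and sprung back straight. Work with the fingertips only and never pinch the head between the fingers. Leave the speed knob, the start button and the things on the bench alone.

Things in the scene. Friction and masses are not known exactly. Their poses are not given: they have to be found in the camera images.
- stop_top (a point): Centre of the crown of the stop's mushroom head, which faces up: a round hub 49 mm across and 22 mm high, slightly domed (flat within 12 mm of the centre), with two opposite wings. z is up along the head's axis, y runs along the wings, x square across them. It moves and turns with the head. The stop is on the white control end of the bottle roller, a machine 610 mm long with two bottles on rollers.
- stop_wing (a point): Middle of one of the head's two like wings (the one on the +y side of stop_top), 32 mm from the head's axis and 16 mm below the crown. A wing reaches 42 mm from the axis, is 13 mm wide and 11 mm high; its underside is 21.5 mm below the crown. Same axes as stop_top; moves with the head.
- stop_deck (a point): Point on the stop's axis on the machine's flat white top (300 by 190 mm), fixed; z up, x to the back of the machine, y along it to the bottles. Head out: crown 42 mm, wing undersides 20 mm above it; latched: 7 mm less. Round it lie a yellow disc 88 mm across, 2 mm thick, and a steel collar 33 mm across, 11 mm high. 95 mm from it to the front edge, the free end and the bottles' end plate.
- stop_press (a joint): How far the head is pushed in, in m: 0 is out, 0.009 is fully in, against a solid stop. It springs back unless latched: it takes 5 N to start moving, 8 N half-way and 10 to 12 N fully in; it must go in past 0.008 to latch, and when latched and let go it rests at about 0.0074.
- stop_twist (a joint): How far the head is twisted clockwise seen from above, in rad: 0 is straight, 1.2 the end of its turn. A spring turns it back when let go (0.03 to 0.1 N m: 1 to 3 N at a wing). With the head latched in, the latch lets go between 0.5 and 0.65 rad and the head pops out; it cannot be pulled out without twisting.
- start (a joint): Flush black start button 22 mm across in a steel ring, 100 mm behind the stop and 40 mm to the left of it; how far it is pressed, in m. Leave it alone.
- jar: Small amber glass sample jar with a steel cap, 48 mm across and 75 mm high, standing on the bench beside the control end; origin at the centre of its underside. Leave it alone.
- core: Black asphalt drill core standing on end, 100 mm across and 63 mm high, on the bench beside the control end; origin at the centre of its underside. Leave it alone.
- scraper: Spatula with a wooden handle, 200 mm long, lying on the bench beside the control end; origin on its underside. Leave it alone.
- speed_mark (a point): Pointer tip on top of the speed knob, a black bar-grip knob 34 mm across and 44 mm high on the same white top, its axis 100 mm behind the stop and 40 mm to the right of it (seen from the machine's front). The point turns with the knob. Leave it alone.

How it is judged:
By the outcome, as a careful person would: the job done as asked, in the order asked, and still so for the second after the job is handed in, with the robot touching nothing.
It also fails if it takes over 54 s, if anything falls off the work surface, if the arm or the gripper's body presses on something with over 40 N, if the wrist force passes 120 N, or if a joint passes its speed limit or range.

ROBOT

A 6-joint arm with a two-finger parallel gripper is mounted at the origin on the work surface. World frame = base frame: x ahead of the robot, y to its left, z up, the work surface at z = 0. Lengths are in mm, angles in degrees, forces in N, time in s.
With the tool pointing down it reaches from about 375 to 825 mm from the base axis. Payload 5.5 kg.
Tool frame: the origin (TCP) lies on the centre line of the jaws, within the pads' length; the fingertips stand tcp_to_tips ahead of it and the grasp point (between the pads) lies 2 mm behind it (tcp_to_tips is the distance from the TCP to the fingertips, in mm); z points along the fingers, y is the direction in which the jaws open and shut (so a half turn about z gives the same grasp; the last joint's range is limited). The gripper opens to 85 mm and grips with 20 to 120 N. Pads are 22 mm wide; open, the fingers measure 114 mm over their backs; the gripper's body (76 mm by 85 mm) begins 54 mm behind the grasp point. The pads swing forward as they close: fully open they stand 13 mm farther back than shut.
Start: joints at [74.599, 17.962, -2.699, 69.339, 0, 90], TCP at [159.342, 578.451, 248.299] pointing down, gripper open.
Joint ranges: [-152.73, 152.73], [-39.44, 99.34], [-58.76, 71.6], [-118.89, 123.64], [-81.53, 83.1], [-180, 180]. Speed limits (degrees/s): [136.94, 136.94, 172.46, 180, 180, 180].

INTERFACE

Orientations are given as a 3x3 rotation matrix whose columns are the frame's x, y, z axes.
In Python, from cell import read_state, grab_frame, camera_params, job_done, tcp_to_tips gives the robot as it stands.
- The arm moves only by the tool drive_tool, never from a script. Its argument "steps" is a list of rows, each a list of 2 entries, a list of its own where there are three numbers: the shift along the world's x, y, z in cm, then the turn, a rotation vector about the world's x, y, z in rad. A call has 1 to 8 rows; each row shifts and turns the pose as measured when the row begins; what a row does not reach is not made up. A row lasts 1/8 s, in which the tool goes at most 62.5 mm and 10.7 degrees, less where a joint would pass 70% of its speed; a pose out of reach is approached as far as the arm can. A call is refused whole if a number of a shift passes 6.25 or a number of a turn 0.188, either way. A call with a gripper value outside its range is refused whole. "jaw" is the finger opening in cm, from 0 to 8.54, set as the call begins (left out, the last holds). The fingers move at their own pace and stop on an object; "squeeze" is the grip in N (left out, the last holds). Time passes only in rows, so rows that do not move let the fingers close. It gives the time, the measured TCP pose, the force and the opening at its end, in the units of the state.
- read_state(): the state, without advancing time (a new reading comes with each control period).
- grab_frame(name): name is "side" or "top" or "wrist"; returns the picture (480x640x3 uint8, blue, green, red); there is no depth.
- camera_params(name): a dict with "intrinsics" (3x3 intrinsics, pixels), "position" and "rotation" of the camera in the world; the wrist camera has in their place "T_tool_cam" (4x4, takes a point from camera to tool coordinates, whose origin is the TCP and whose axes are the flange's). Camera axes: x right, y down, z forward; pixel columns grow to the right and rows downward; lengths in mm; the calibration is good to about 2 mm. A picture is of the moment at which its call begins: read the wrist's pose just before it. camera_params takes no time and is no camera call.
- job_done(): hands the job in, once; it reports no verdict.
The state is a dict: "clock": time; "qpos": joint angles; "joint_velocities": joint speeds; "joint_efforts": joint torques, N m; "ee_pos": TCP position; "orientation": TCP orientation; "force": force on the tool from outside, world axes, zero at the start; "moment": the same for the moment, N m; "width": finger opening in mm.
Only numpy, scipy, OpenCV 4.12 (cv2) and the standard library are available. Lean on these libraries where they do the work, as an engineer would, in place of code of your own. Each camera call takes 0.05 s, during which the arm holds its last target.

## Working session

There is one attempt and no reset: what is moved stays moved. The work goes in short steps, Python scripts to look and compute and a tool call to move; the robot and the scene stay as the last step left them, time stands still between calls to the robot, and variables do not carry over. Pictures are saved under pics/ and viewed, and the job is handed in when it is done.

Besides the shell and the picture viewer there is one more tool, called after "Emit:" by a JSON object that holds its "name" and its "arguments", one argument or row to a line. drive_tool: Moves the arm, as the interface text tells. Its arguments: {"type":"object","properties":{"steps":{"type":"array","items":{"type":"array"}},"jaw":{"type":"number"},"squeeze":{"type":"number"}},"required":["steps"]}

```bash
mkdir -p pics; ls; python3 - <<'E'
from cell import *
import cv2
s=read_state();print({k:s[k] for k in("clock","ee_pos","force","width","orientation")},tcp_to_tips if not callable(tcp_to_tips) else tcp_to_tips())
for n in("side","top","wrist"):
    cv2.imwrite(f"pics/{n}0.png",grab_frame(n)); print(n,camera_params(n))
E
```

```text
pics
{'clock': 0.0, 'ee_pos': array([159.18005716, 577.9094812 , 247.43145301]), 'force': array([-0.08223607, -0.81399167,  0.02008396]), 'width': 85.34970331134134, 'orientation': array([[-9.64097283e-01,  2.65548919e-01, -4.47401414e-04],
       [ 2.65549295e-01,  9.64095795e-01, -1.69403618e-03],
       [-1.85116531e-05, -1.75202280e-03, -9.99998465e-01]])} 17.0
side {'intrinsics': array([[534.3622224 ,   0.        , 317.83846408],
       [  0.        , 534.3622224 , 244.55783631],
       [  0.        ,   0.        ,   1.        ]]), 'position': array([ 431.23870896, -812.92392771,  724.45623732]), 'rotation': array([[ 0.97523613, -0.12578801,  0.1819117 ],
       [-0.22070563, -0.60656355,  0.76378641],
       [ 0.01426583, -0.78502104, -0.61930481]])}
top {'intrinsics': array([[515.51790153,   0.        , 305.23328932],
       [  0.        , 515.51790153, 246.71355557],
       [  0.        ,   0.        ,   1.        ]]), 'position': array([ 424.3000589 ,  -88.94493944, 1032.26759711]), 'rotation': array([[-0.05082845, -0.97840681,  0.20034118],
       [-0.99870629,  0.05009448, -0.00873464],
       [-0.00148996, -0.20052597, -0.97968725]])}
wrist {'intrinsics': array([[347.08790627,   0.        , 322.22320495],
       [  0.        , 347.08790627, 241.48191639],
       [  0.        ,   0.        ,   1.        ]]), 'T_tool_cam': array([[ 8.73533691e-04, -9.52159963e-01, -3.05598826e-01,
         7.80218515e+01],
       [ 9.99999379e-01,  1.04302892e-03, -3.91353703e-04,
        -5.78327620e-01],
       [ 6.91379742e-04, -3.05598295e-01,  9.52160283e-01,
        -1.24510261e+02],
       [ 0.00000000e+00,  0.00000000e+00,  0.00000000e+00,
         1.00000000e+00]])}
```

View pics/side0.png

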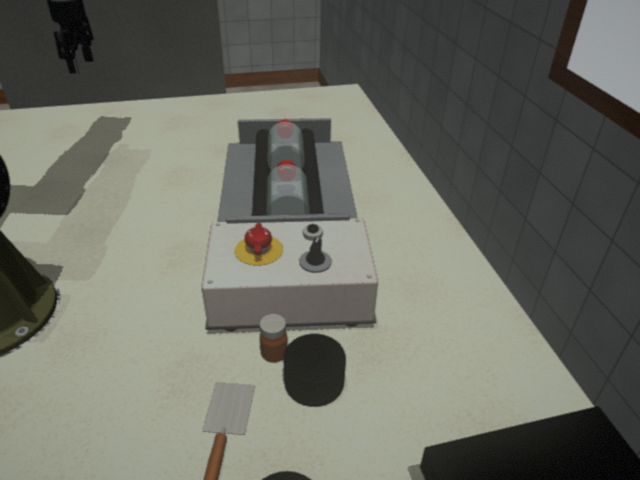

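View pics/top0.png

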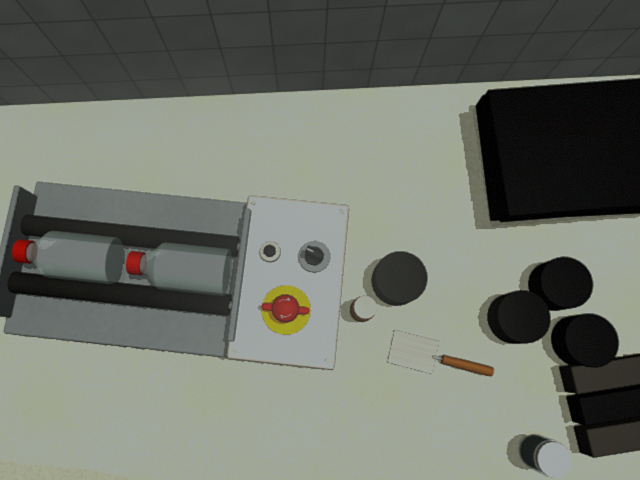

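View pics/wrist0.png

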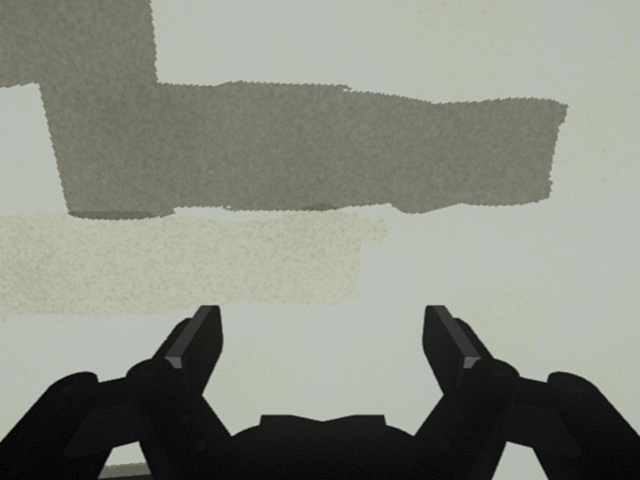

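```bash
python3 - <<'E'
import cv2
a=cv2.imread("pics/top0.png")[230:370,220:380]; b=cv2.imread("pics/side0.png")[210:330,195:385]
cv2.imwrite("pics/ct.png",cv2.resize(a,None,fx=5,fy=5*.85,interpolation=2)[:600,:800]);cv2.imwrite("pics/cs.png",cv2.resize(b,None,fx=4,fy=4,interpolation=2))
E
```

```text
(no output)
```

View pics/ct.png

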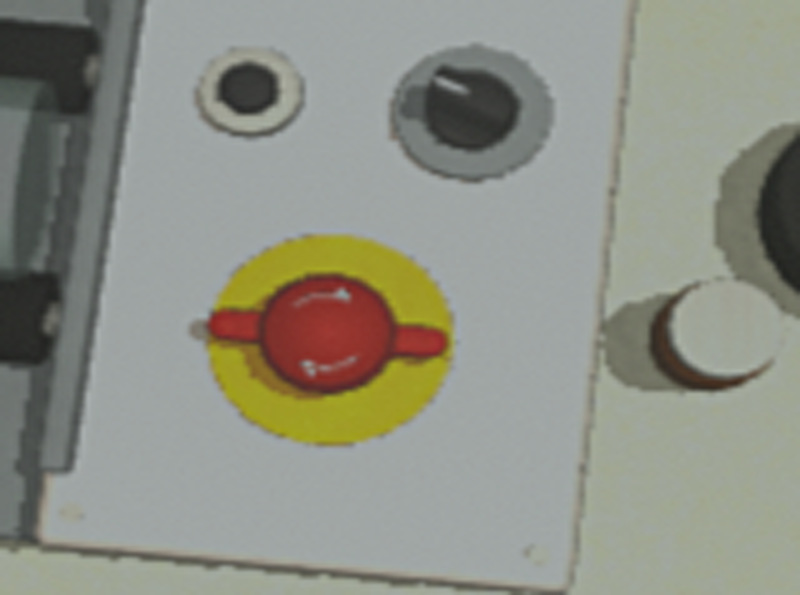

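View pics/cs.png

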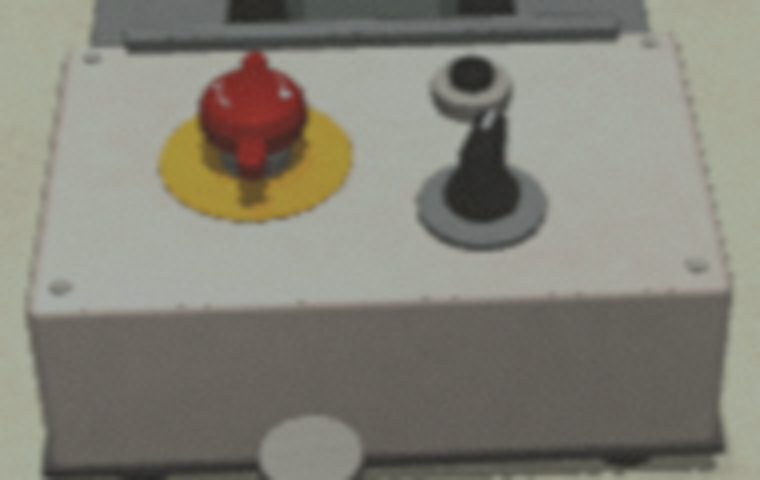

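```bash
cat > h.py <<'E'
import numpy as np
from cell import *
def cam(n,s=None):
    c=camera_params(n);K=c["intrinsics"]
    if n=="wrist":
        T=c["T_tool_cam"];R=s["orientation"];return K,R@T[:3,:3],s["ee_pos"]+R@T[:3,3]
    return K,c["rotation"],c["position"]
def ray(n,p,s=None):
    K,R,o=cam(n,s);d=R@np.linalg.solve(K,[p[0],p[1],1]);return o,d/np.linalg.norm(d)
def tri(rs):
    A=sum(np.eye(3)-np.outer(d,d) for o,d in rs);b=sum((np.eye(3)-np.outer(d,d))@o for o,d in rs);p=np.linalg.solve(A,b)
    return p,[np.linalg.norm((np.eye(3)-np.outer(d,d))@(p-o)) for o,d in rs]
def atz(n,p,z,s=None):
    o,d=ray(n,p,s);return o+d*(z-o[2])/d[2]
def proj(n,P,s=None):
    K,R,o=cam(n,s);q=K@(R.T@(np.array(P)-o));return q[:2]/q[2]
E
python3 - <<'E'
from h import *
np.set_printoptions(precision=1,suppress=True)
t=lambda x,y:ray("top",(220+x/5,230+y/4.25)); s=lambda x,y:ray("side",(195+x/4,210+y/4))
for nm,a,b in [("disc",(331,339),(255.5,160)),("knobbase",(472,113),(481,206)),("start ring",(249,91),(471,87)),("screwFL",(71,512),(92,59)),("screwFR",(536,554),(61,288)),("wing near end",(445,340),(250,172)),("wing far",(210,327),(255,55)),("hub",(327,333),(252,107))]:
    print(nm,*tri([t(*a),s(*b)]))
z=tri([t(71,512),s(92,59)])[0][2]
E
```

```text
disc [500.7 -57.7 117.1] [np.float64(1.107578713064626), np.float64(1.107578713064735)]
knobbase [ 593.  -112.7  119.3] [np.float64(0.9271058574884452), np.float64(0.9271058574883473)]
start ring [605.7 -33.2 124.2] [np.float64(1.0334123712505647), np.float64(1.0334123712508814)]
screwFL [434.7  35.9 116.3] [np.float64(1.0270438223702216), np.float64(1.0270438223701894)]
screwFR [ 409.5 -124.9  116. ] [np.float64(0.8521926542497766), np.float64(0.852192654249796)]
wing near end [495.2 -97.7 143.1] [np.float64(0.15657322858821346), np.float64(0.15657322858829348)]
wing far [506.4 -17.5 145.9] [np.float64(2.2560712574200275), np.float64(2.256071257420095)]
hub [500.7 -57.5 147. ] [np.float64(1.1532402242581012), np.float64(1.1532402242579394)]
```

Emit:
{"name": "drive_tool", "arguments": {
  "steps": [
    [[0,0,5],[0,0,0]],
    [[0,0,5],[0,0,0]],
    [[2.85,-5.3,0],[0,0,0]],
    [[2.85,-5.3,0],[0,0,0]],
    [[2.85,-5.3,0],[0,0,0]],
    [[2.85,-5.3,0],[0,0,0]],
    [[2.85,-5.3,0],[0,0,0]],
    [[2.85,-5.3,0],[0,0,0]]
  ],
  "jaw": 0,
  "squeeze": 30
}}

```text
clock: 1.15
ee_pos: [332.0, 253.3, 347.4]
orientation: [[-0.966, 0.257, 0.001], [0.257, 0.966, -0.004], [-0.002, -0.004, -1.0]]
force: [0.8, 0.1, -0.8]
width: -0.1
```

Emit:
{"name": "drive_tool", "arguments": {
  "steps": [
    [[2.8,-5.2,0],[0,0,0.15]],
    [[2.8,-5.2,0],[0,0,0.15]],
    [[2.8,-5.2,0],[0,0,0.15]],
    [[2.8,-5.2,0],[0,0,0.15]],
    [[2.8,-5.2,0],[0,0,0.15]],
    [[2.8,-5.2,0],[0,0,0.16]],
    [[0,0,-5],[0,0,0]],
    [[0,0,-5],[0,0,0]]
  ]
}}

```text
clock: 2.15
ee_pos: [499.9, -58.0, 248.2]
orientation: [[-0.81, -0.586, 0.013], [-0.586, 0.81, -0.001], [-0.01, -0.009, -1.0]]
force: [0.0, 0.3, -0.3]
width: 0.3
```

```bash
python3 - <<'E'
from h import *
import cv2
s=read_state();print(s["qpos"],s["ee_pos"],s["force"],s["orientation"],tcp_to_tips)
im=grab_frame("wrist");cv2.imwrite("pics/w1.png",im)
cv2.imwrite("pics/s1.png",cv2.resize(grab_frame("side")[90:330,160:400],None,fx=2.4,fy=2.4,interpolation=2))
for P in[(500.7,-57.6,118)]:print(proj("wrist",P,s))
E
```

```text
[-6.62163956e+00  6.91473252e+00 -1.66048981e+01  6.57055831e+01
  8.53299982e-03 -4.24816645e+01] [499.89153225 -57.98369668 248.16668627] [ 0.0407061   0.33407238 -0.28771096] [[-0.81038222 -0.58574719  0.01344913]
 [-0.58581498  0.8104436  -0.00141134]
 [-0.01007308 -0.00902242 -0.99990856]] 17.0
[324.31740202 237.21212917]
```

View pics/w1.png

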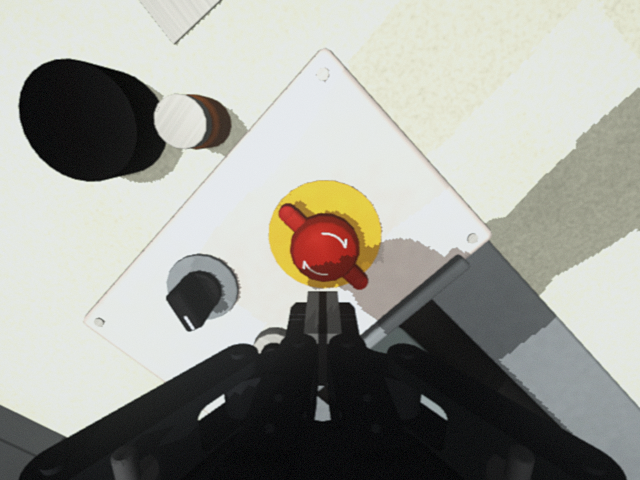

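View pics/s1.png

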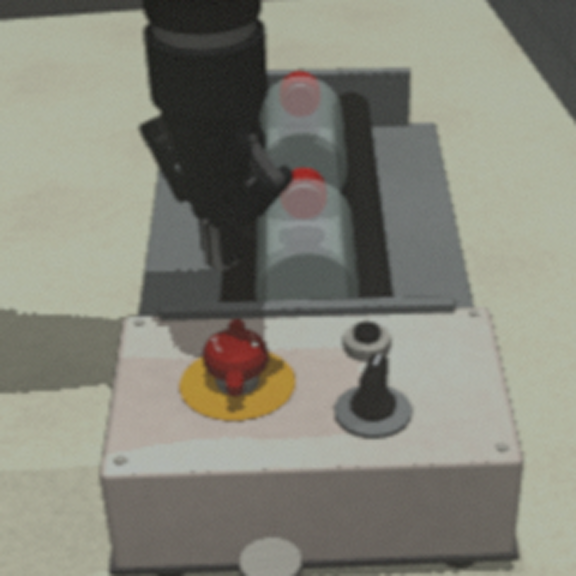

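```bash
python3 - <<'E'
from h import *
s=read_state()
print(atz("wrist",(326,234),118,s),atz("top",(286.2,309.8),118),atz("side",(258.9,250),118))
print(atz("wrist",(325,248),150,s))  # hub
a,b=atz("wrist",(287,210),142,s),atz("wrist",(362,284),142,s);print(a,b,(a+b)/2)
tip=s["ee_pos"]+s["orientation"]@np.array([0,0,17.]);print(tip,proj("wrist",tip,s),proj("wrist",s["ee_pos"],s),proj("side",tip),proj("wrist",tip-[0,0,5],s),proj("wrist",s["ee_pos"]+s["orientation"]@[11,0,17],s))
E
```

```text
[491.57974715 -57.6404698  118.        ] [499.4004859  -57.74440611 118.        ] [501.69936329 -58.84559779 118.        ]
[492.2354914  -58.27073073 150.        ]
[487.69598012 -92.90849347 142.        ] [500.85230951 -19.23201162 142.        ] [494.27414482 -56.07025254 142.        ]
[495.89431738 -56.99255577 227.35694354] [323.29344357 310.65940007] [323.37642876 331.13988557] [251.78671832 199.03222481] [323.29600943 305.38505189] [323.33810416 288.74674478]
```

```bash
python3 - <<'E'
from h import *
import cv2
s=read_state();print(s["clock"],s["ee_pos"],s["joint_velocities"].round(2))
im=grab_frame("wrist");s2=read_state();print(s2["ee_pos"])
cv2.imwrite("pics/w2.png",cv2.resize(im[150:350,190:450],None,fx=3,fy=3,interpolation=2))
import pickle;pickle.dump(s,open("s2.pkl","wb"))
E
```

```text
2.25 [495.83895098 -56.98560445 244.35685196] [ 0.88 -2.28  6.51  5.64  0.2   0.06]
[497.36669939 -56.79892824 247.53423418]
```

View pics/w2.png

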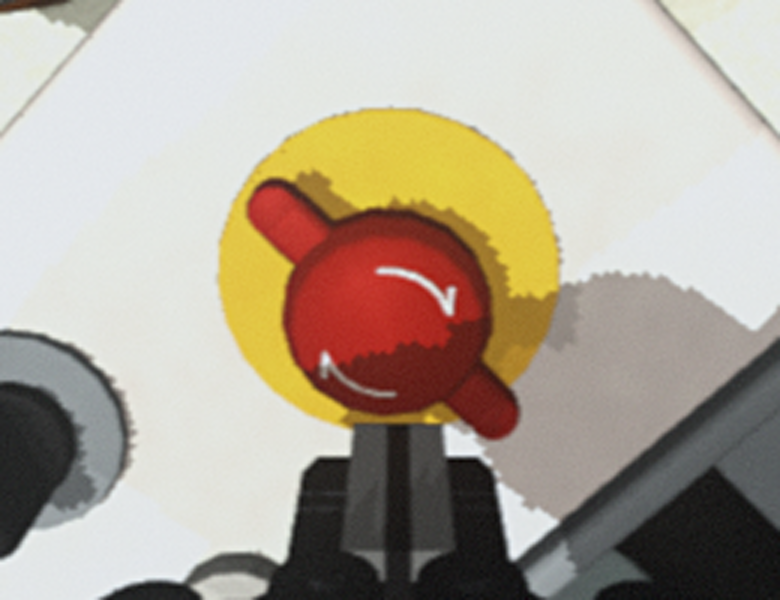

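```bash
python3 - <<'E'
from h import *
import pickle
np.set_printoptions(precision=1,suppress=True)
s=pickle.load(open("s2.pkl","rb"))
print(atz("wrist",(319.5,239.3),118,s),"hub",atz("wrist",(190+387/3,150+311/3),150,s))
a,b=atz("wrist",(190+268/3,150+205/3),142,s),atz("wrist",(190+498/3,150+412/3),142,s);print(a,b)
s=read_state();print(s["ee_pos"],s["orientation"],s["qpos"])
E
```

```text
[497.9 -59.1 118. ] hub [497.8 -59.2 150. ]
[495.5 -93.9 142. ] [505.4 -21.1 142. ]
[497.4 -56.8 247.5] [[-0.8 -0.6  0. ]
 [-0.6  0.8 -0. ]
 [-0.  -0.  -1. ]] [ -6.5   7.  -16.6  66.    0.  -42.5]
```

Emit:
{"name": "drive_tool", "arguments": {
  "steps": [
    [[0.25,-0.14,-2],[0,0,0]],
    [[0,0,-2],[0,0,0]],
    [[0,0,-1.5],[0,0,0]],
    [[0,0,0],[0,0,0]]
  ]
}}

```text
clock: 2.8
ee_pos: [504.9, -57.4, 200.3]
orientation: [[-0.808, -0.589, 0.018], [-0.589, 0.808, -0.002], [-0.014, -0.012, -1.0]]
force: [0.1, -0.1, 0.3]
width: 0.1
```

```bash
python3 - <<'E'
from h import *
import cv2
s=read_state();print(s["clock"],s["ee_pos"],s["orientation"].round(4),s["force"])
im=grab_frame("wrist");
cv2.imwrite("pics/w3.png",cv2.resize(im[150:350,190:450],None,fx=3,fy=3,interpolation=2))
im=grab_frame("side");
cv2.imwrite("pics/s3.png",cv2.resize(im[190:290,200:330],None,fx=6,fy=6,interpolation=2))
R=s["orientation"];print(proj("side",s["ee_pos"]+R@[0,0,17]))
E
```

```text
2.8 [504.85341274 -57.41689871 200.29712519] [[-0.808  -0.5889  0.0183]
 [-0.589   0.8081 -0.0017]
 [-0.0138 -0.0121 -0.9998]] [ 0.07100831 -0.11319661  0.30713439]
[258.7435961  219.89208104]
```

View pics/w3.png

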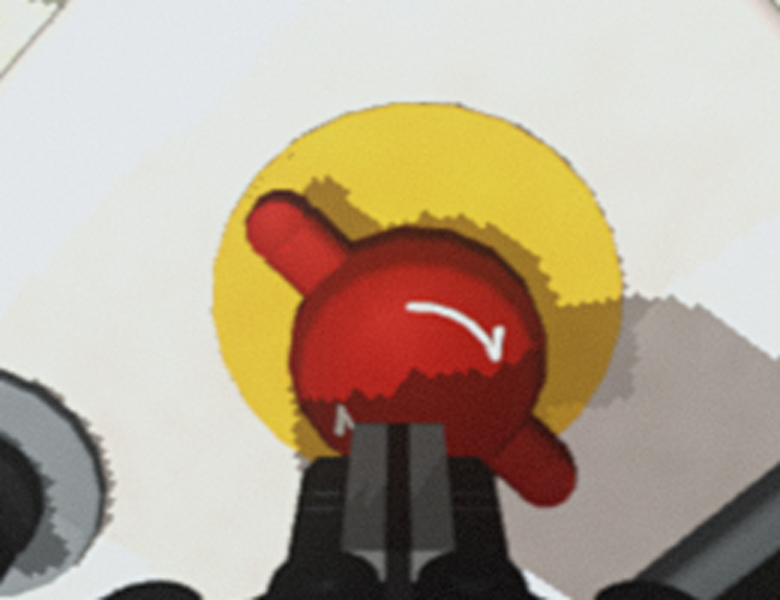

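View pics/s3.png

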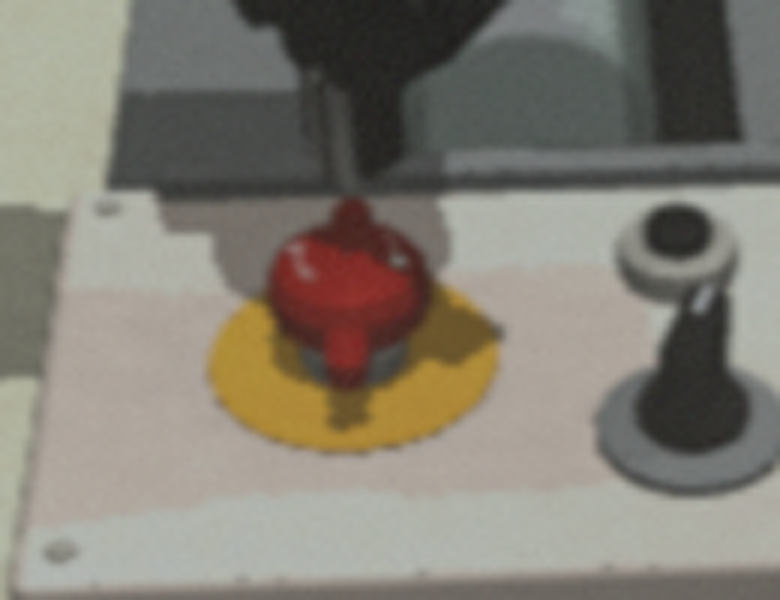

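```bash
python3 - <<'E'
from h import *
np.set_printoptions(precision=2,suppress=True)
s=read_state();print(s["ee_pos"],s["joint_velocities"])
s0=dict(s);s0["ee_pos"]=np.array([504.85,-57.42,200.3])
print(atz("wrist",(329,248.7),118,s0))
print(atz("wrist",(190+419/3,150+353/3),148,s0))
a,b=atz("wrist",(190+272/3,150+220/3),142,s0),atz("wrist",(190+552/3,150+480/3),142,s0);print(a,b,(a+b)/2)
E
```

```text
[505.59 -57.6  201.13] [-0.12 -0.14 -0.01 -0.08  0.02  0.06]
[498.16 -59.04 118.  ]
[498.21 -58.71 148.  ]
[495.08 -94.11 142.  ] [506.42 -20.05 142.  ] [500.75 -57.08 142.  ]
```

Emit:
{"name": "drive_tool", "arguments": {
  "steps": [
    [[-0.6,-0.07,-1],[0,0.018,0]],
    [[0,0,-1],[0,0,0]],
    [[0,0,0],[0,0,0]]
  ]
}}

```text
clock: 3.28
ee_pos: [499.9, -58.4, 181.2]
orientation: [[-0.808, -0.589, 0.003], [-0.589, 0.808, -0.002], [-0.001, -0.003, -1.0]]
force: [-1.1, -0.7, 0.6]
width: -0.1
```

Emit:
{"name": "drive_tool", "arguments": {
  "steps": [
    [[0,0,0],[0,0,0]]
  ]
}}

```text
clock: 3.4
ee_pos: [499.8, -58.4, 181.1]
orientation: [[-0.808, -0.589, 0.002], [-0.589, 0.808, -0.002], [-0.001, -0.003, -1.0]]
force: [-0.5, 0.9, 0.7]
width: 0.3
```

Tips about 164, crown expected near 158. Going down in small steps on force.

Emit:
{"name": "drive_tool", "arguments": {
  "steps": [
    [[0,0,-0.3],[0,0,0]],
    [[0,0,-0.2],[0,0,0]],
    [[0,0,-0.2],[0,0,0]]
  ]
}}

```text
clock: 3.78
ee_pos: [500.1, -58.5, 174.0]
orientation: [[-0.808, -0.589, 0.003], [-0.589, 0.808, -0.002], [-0.001, -0.004, -1.0]]
force: [0.9, -0.3, -0.0]
width: 0.2
```

Emit:
{"name": "drive_tool", "arguments": {
  "steps": [
    [[0,0,-0.2],[0,0,0]],
    [[0,0,-0.2],[0,0,0]]
  ]
}}

```text
clock: 4.03
ee_pos: [500.3, -58.5, 171.4]
orientation: [[-0.808, -0.589, 0.004], [-0.589, 0.808, -0.002], [-0.002, -0.004, -1.0]]
force: [-3.7, 1.1, 10.6]
width: -0.1
```

Emit:
{"name": "drive_tool", "arguments": {
  "steps": [
    [[0,0,-0.2],[0,0,0]],
    [[0,0,-0.2],[0,0,0]]
  ]
}}

```text
clock: 4.28
ee_pos: [500.3, -58.5, 169.8]
orientation: [[-0.808, -0.589, 0.006], [-0.589, 0.808, -0.003], [-0.003, -0.005, -1.0]]
force: [-4.5, 0.6, 13.0]
width: 0.0
```

Emit:
{"name": "drive_tool", "arguments": {
  "steps": [
    [[0,0,-0.2],[0,0,0]]
  ]
}}

```text
clock: 4.4
ee_pos: [500.3, -58.5, 169.0]
orientation: [[-0.808, -0.589, 0.006], [-0.589, 0.808, -0.003], [-0.004, -0.006, -1.0]]
force: [-4.6, -0.2, 12.8]
width: -0.2
```

```bash
python3 - <<'E'
from h import *
import cv2
s=read_state();print(s["ee_pos"],s["force"],s["moment"])
im=grab_frame("side");
a=cv2.resize(im[190:290,200:330],None,fx=4,fy=4,interpolation=2)
im=grab_frame("wrist");
b=cv2.resize(im[150:350,190:450],None,fx=2,fy=2,interpolation=2)
cv2.imwrite("pics/s4.png",a);cv2.imwrite("pics/w4.png",b)
print(read_state()["ee_pos"],read_state()["force"])
E
```

```text
[500.30141122 -58.51439056 168.95761462] [-4.59662718 -0.16352883 12.82026923] [0.08666427 1.06878923 0.03317493]
[500.20593513 -58.46216151 168.70909241] [-2.99616871  0.74868265  7.81017167]
```

View pics/s4.png

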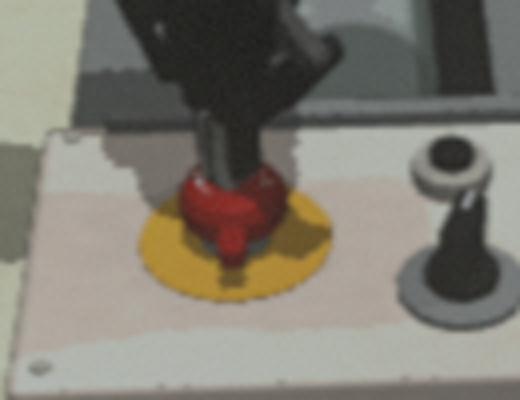

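View pics/w4.png

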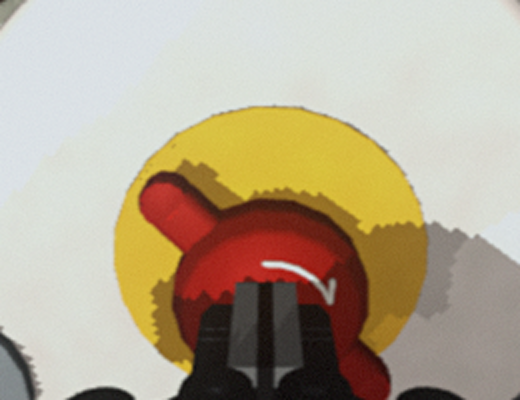

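Emit:
{"name": "drive_tool", "arguments": {
  "steps": [
    [[0,0,-0.2],[0,0,0]],
    [[0,0,-0.2],[0,0,0]],
    [[0,0,0],[0,0,0]]
  ]
}}

```text
clock: 4.88
ee_pos: [500.1, -58.5, 167.0]
orientation: [[-0.808, -0.589, 0.008], [-0.589, 0.808, -0.003], [-0.004, -0.007, -1.0]]
force: [-0.8, 0.3, 3.4]
width: 0.3
```

Emit:
{"name": "drive_tool", "arguments": {
  "steps": [
    [[0,0,-0.15],[0,0,0]],
    [[0,0,0],[0,0,0]]
  ]
}}

```text
clock: 5.12
ee_pos: [500.1, -58.5, 166.2]
orientation: [[-0.808, -0.589, 0.008], [-0.589, 0.808, -0.003], [-0.005, -0.007, -1.0]]
force: [0.1, -0.4, 0.5]
width: 0.1
```

```bash
python3 - <<'E'
from h import *
import cv2
im=grab_frame("side");
cv2.imwrite("pics/s5.png",cv2.resize(im[190:290,200:330],None,fx=6,fy=6,interpolation=2))
s=read_state();print(s["ee_pos"],s["force"],s["moment"])
E
```

```text
[500.16087597 -58.47679856 166.13731433] [-1.44976147 -0.13404878  2.2690952 ] [0.03076926 0.2242288  0.02199064]
```

View pics/s5.png

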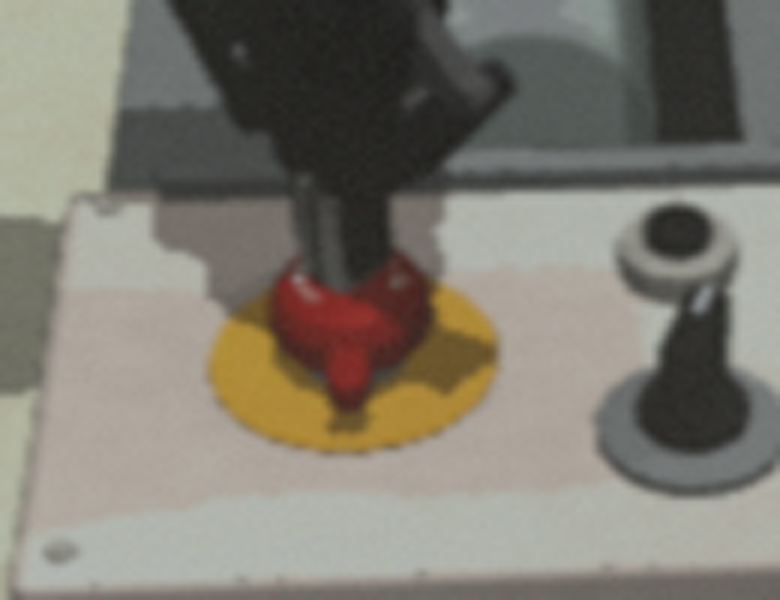

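Emit:
{"name": "drive_tool", "arguments": {
  "steps": [
    [[0,0,-0.15],[0,0,0]]
  ]
}}

```text
clock: 5.3
ee_pos: [500.3, -58.5, 165.2]
orientation: [[-0.808, -0.589, 0.009], [-0.589, 0.808, -0.003], [-0.005, -0.007, -1.0]]
force: [-3.3, 0.6, 9.9]
width: -0.1
```

Emit:
{"name": "drive_tool", "arguments": {
  "steps": [
    [[0,0,-0.15],[0,0,0]]
  ]
}}

```text
clock: 5.42
ee_pos: [500.4, -58.5, 164.4]
orientation: [[-0.808, -0.589, 0.009], [-0.589, 0.808, -0.003], [-0.006, -0.008, -1.0]]
force: [-5.2, 0.7, 17.4]
width: 0.1
```

Emit:
{"name": "drive_tool", "arguments": {
  "steps": [
    [[0,0,-0.15],[0,0,0]]
  ]
}}

```text
clock: 5.55
ee_pos: [500.5, -58.6, 164.3]
orientation: [[-0.808, -0.589, 0.01], [-0.589, 0.808, -0.003], [-0.006, -0.008, -1.0]]
force: [-7.3, 1.1, 19.6]
width: 0.1
```

Emit:
{"name": "drive_tool", "arguments": {
  "steps": [
    [[0,0,-0.1],[0,0,0]]
  ]
}}

```text
clock: 5.68
ee_pos: [500.4, -58.5, 164.5]
orientation: [[-0.808, -0.589, 0.01], [-0.589, 0.808, -0.003], [-0.006, -0.009, -1.0]]
force: [-5.0, 1.7, 11.1]
width: -0.0
```

Emit:
{"name": "drive_tool", "arguments": {
  "steps": [
    [[0,0,2],[0,0.008,0]],
    [[0,0,2],[0,0,0]],
    [[0,0,2],[0,0,0]],
    [[0,0,0],[0,0,0]],
    [[0,0,0],[0,0,0]],
    [[0,0,0],[0,0,0]]
  ],
  "jaw": 6.2
}}

```text
clock: 6.42
ee_pos: [499.8, -58.5, 223.2]
orientation: [[-0.808, -0.589, -0.0], [-0.589, 0.808, -0.003], [0.002, -0.002, -1.0]]
force: [-0.4, 1.1, -0.7]
width: 62.0
```

```bash
python3 - <<'E'
from h import *
import cv2,pickle
s=read_state();pickle.dump(s,open("s6.pkl","wb"));print(s["clock"],s["ee_pos"],s["orientation"].round(4),s["force"],s["width"],tcp_to_tips)
im=grab_frame("wrist");cv2.imwrite("pics/w6.png",im)
im=grab_frame("side");
cv2.imwrite("pics/s6.png",cv2.resize(im[190:290,200:330],None,fx=6,fy=6,interpolation=2))
E
```

```text
6.425 [499.76142658 -58.48775934 223.24711838] [[-8.082e-01 -5.890e-01 -1.000e-04]
 [-5.890e-01  8.081e-01 -3.000e-03]
 [ 1.900e-03 -2.300e-03 -1.000e+00]] [-0.44274138  1.12760906 -0.65353673] 62.00510644207068 17.0
```

View pics/w6.png

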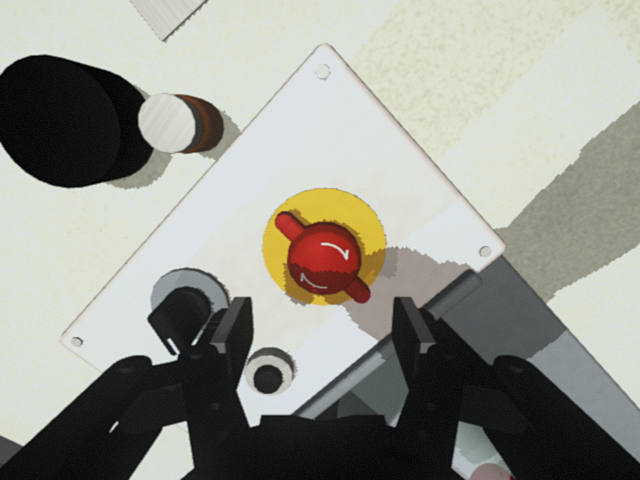

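View pics/s6.png

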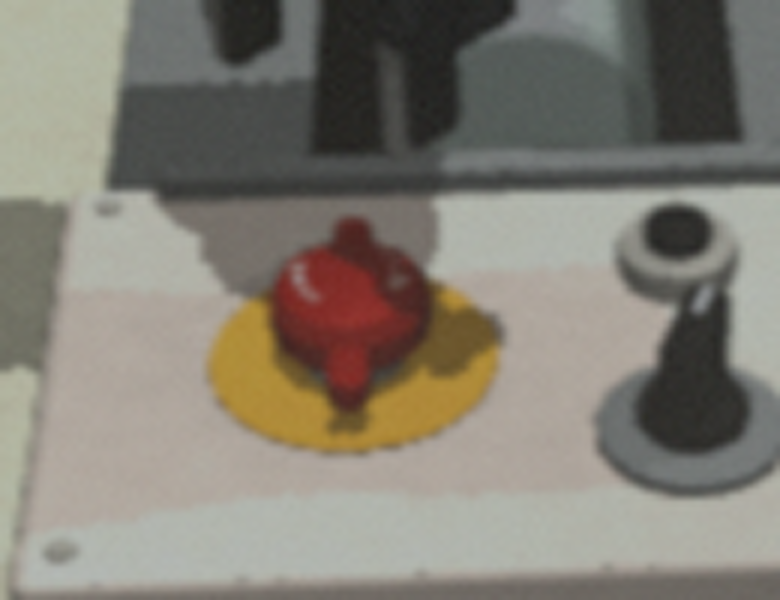

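```bash
python3 - <<'E'
from h import *
T=camera_params("wrist")["T_tool_cam"];K=camera_params("wrist")["intrinsics"]
def pj(p):
    q=K@(T[:3,:3].T@(np.array(p)-T[:3,3]));return (q[:2]/q[2]).round(1)
for z in(4,8,12,15,17):print(z,[pj((11,y,z)) for y in(0,-6,31,37,42.5,49)])
s=read_state();print(s["ee_pos"],s["qpos"].round(1))
import cv2
im=cv2.imread("pics/w6.png");cv2.imwrite("pics/w6c.png",cv2.resize(im[270:420,170:470],None,fx=2.6,fy=2.6,interpolation=2))
im=cv2.imread("pics/wrist0.png");cv2.imwrite("pics/w0c.png",cv2.resize(im[270:420,130:510],None,fx=2,fy=2,interpolation=2))
E
```

```text
4 [array([323.4, 302.5]), array([308.8, 302.4]), array([398.7, 302.5]), array([413.2, 302.6]), array([426.6, 302.6]), array([442.4, 302.6])]
8 [array([323.4, 298. ]), array([309.2, 298. ]), array([396.7, 298.1]), array([410.9, 298.1]), array([423.9, 298.1]), array([439.3, 298.1])]
12 [array([323.4, 293.7]), array([309.5, 293.7]), array([394.8, 293.8]), array([408.7, 293.9]), array([421.3, 293.9]), array([436.3, 293.9])]
15 [array([323.3, 290.7]), array([309.8, 290.7]), array([393.5, 290.8]), array([407.1, 290.8]), array([419.5, 290.8]), array([434.2, 290.8])]
17 [array([323.3, 288.7]), array([309.9, 288.7]), array([392.6, 288.8]), array([406. , 288.8]), array([418.3, 288.9]), array([432.8, 288.9])]
[499.6474962  -58.46397301 223.24396283] [ -6.6   8.3 -18.3  63.4  -0.2 -42.7]
```

View pics/w6c.png

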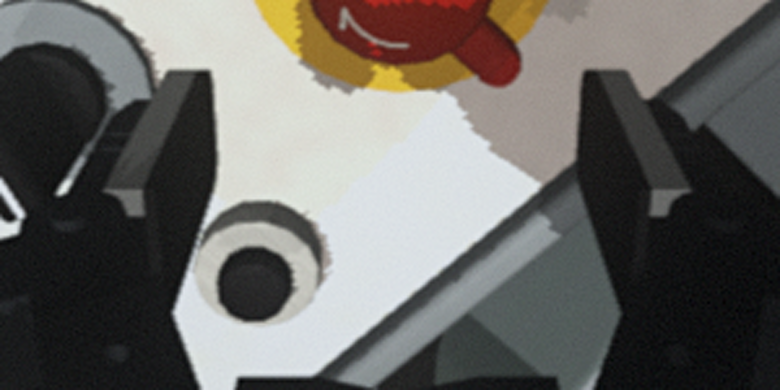

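View pics/w0c.png

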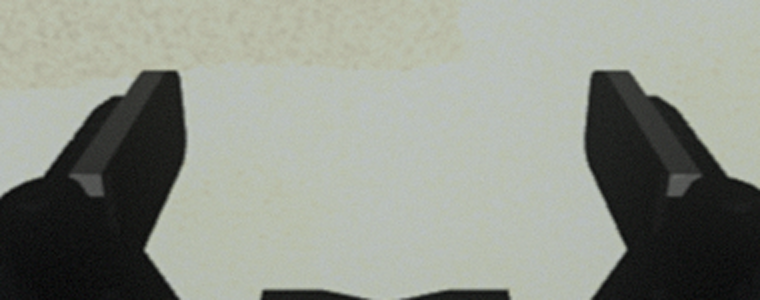

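Emit:
{"name": "drive_tool", "arguments": {
  "steps": [
    [[0,0,-2.5],[0,0,0]],
    [[0,0,-2.5],[0,0,0]],
    [[0,0,0],[0,0,0]],
    [[0,0,0],[0,0,0]]
  ]
}}

```text
clock: 7.02
ee_pos: [499.4, -58.4, 171.8]
orientation: [[-0.808, -0.589, -0.001], [-0.589, 0.808, -0.003], [0.003, -0.002, -1.0]]
force: [0.3, 0.7, 0.7]
width: 61.6
```

```bash
python3 - <<'E'
from h import *
import cv2,pickle
s=read_state();print(s["clock"],s["ee_pos"],s["orientation"].round(4),s["force"],s["width"])
im=grab_frame("wrist");cv2.imwrite("pics/w7.png",im)
im=grab_frame("side");
cv2.imwrite("pics/s7.png",cv2.resize(im[190:290,200:330],None,fx=6,fy=6,interpolation=2))
E
```

```text
7.025 [499.421943   -58.44696396 171.8193416 ] [[-0.8082 -0.589  -0.0011]
 [-0.589   0.8082 -0.0029]
 [ 0.0026 -0.0017 -1.    ]] [0.34293609 0.73327993 0.73127843] 61.565894213691244
```

View pics/w7.png

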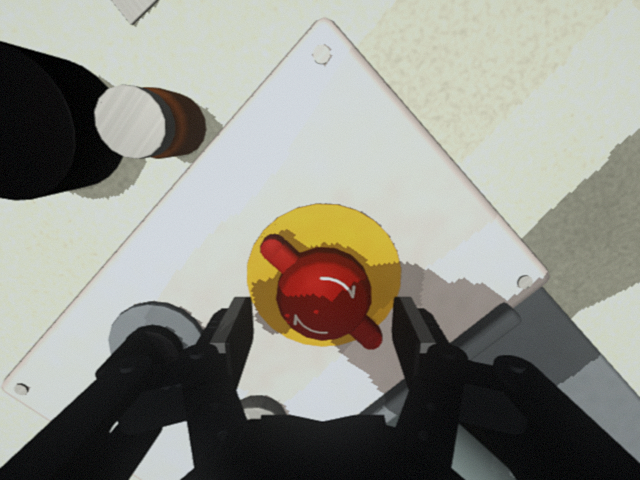

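View pics/s7.png

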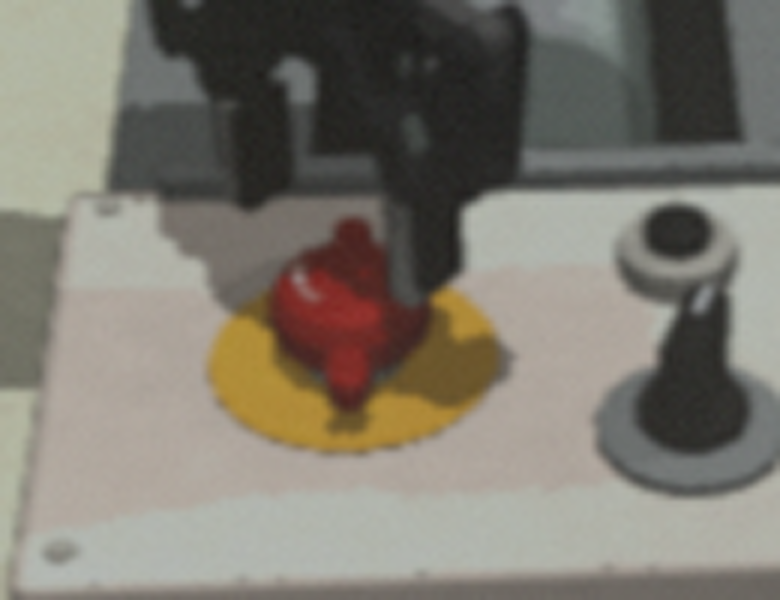

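```bash
python3 - <<'E'
from h import *
s=read_state();print(s["ee_pos"]);s["ee_pos"]=np.array([499.42,-58.45,171.82])
print(atz("wrist",(323.5,277),116.3,s),atz("wrist",(324,292),143,s),"tips",s["ee_pos"])
a,b=atz("wrist",(270,243),137,s),atz("wrist",(373,341),137,s);print(a,b,(a+b)/2)
E
```

```text
[499.56726131 -58.46389509 172.00585435]
[499.36700707 -58.38721984 116.3       ] [496.26597623 -60.37362681 143.        ] tips [499.42 -58.45 171.82]
[493.01409046 -95.07576781 137.        ] [506.31813456 -20.79162986 137.        ] [499.66611251 -57.93369883 137.        ]
```

Centre (499.5, −58.3) agrees within 1 mm, and the wing line is at about 80–82°. Lowering beside the head.

Emit:
{"name": "drive_tool", "arguments": {
  "steps": [
    [[0,0,-1.5],[0,0,0]],
    [[0,0,-1.2],[0,0,0]],
    [[0,0,-0.3],[0,0,0]],
    [[0,0,0],[0,0,0]]
  ]
}}

```text
clock: 7.62
ee_pos: [500.1, -58.5, 140.8]
orientation: [[-0.808, -0.589, 0.001], [-0.589, 0.808, -0.003], [0.001, -0.003, -1.0]]
force: [0.0, 0.4, -0.4]
width: 62.2
```

```bash
python3 - <<'E'
from h import *
import cv2
s=read_state();print(s["clock"],s["ee_pos"],s["force"],s["moment"],s["width"])
im=grab_frame("wrist");cv2.imwrite("pics/w8.png",im[150:450,120:520])
im=grab_frame("side");
cv2.imwrite("pics/s8.png",cv2.resize(im[190:290,200:330],None,fx=6,fy=6,interpolation=2))
E
```

```text
7.625 [500.12132304 -58.5363721  140.77438952] [ 0.04750949  0.43389318 -0.36040039] [-0.00581171 -0.01819254  0.02851165] 62.18040136085681
```

View pics/w8.png

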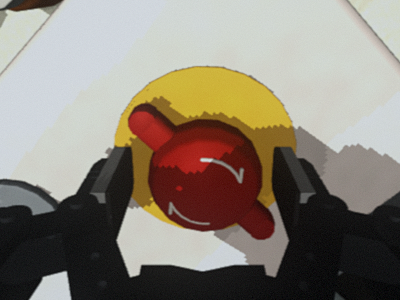

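View pics/s8.png

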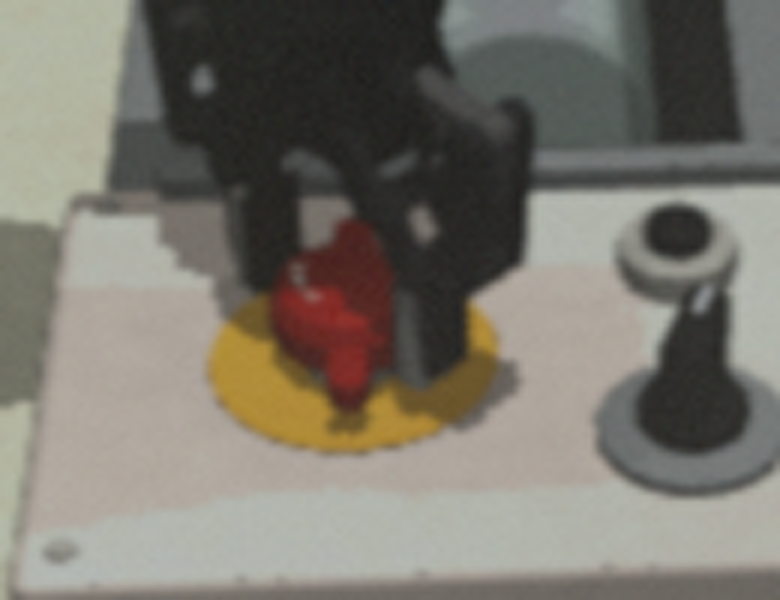

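Emit:
{"name": "drive_tool", "arguments": {
  "steps": [
    [[-0.05,0,0],[0,0,-0.1]],
    [[0,0,0],[0,0,-0.1]],
    [[0,0,0],[0,0,-0.1]]
  ]
}}

```text
clock: 8.1
ee_pos: [500.5, -58.6, 142.2]
orientation: [[-0.949, -0.315, 0.002], [-0.315, 0.949, -0.004], [-0.001, -0.004, -1.0]]
force: [-1.4, 0.2, -1.8]
width: 62.4
```

Emit:
{"name": "drive_tool", "arguments": {
  "steps": [
    [[0,0,0],[0,0,-0.1]],
    [[0,0,0],[0,0,-0.1]]
  ]
}}

```text
clock: 8.35
ee_pos: [500.2, -58.5, 142.5]
orientation: [[-0.994, -0.114, 0.001], [-0.114, 0.994, -0.004], [-0.0, -0.004, -1.0]]
force: [-0.7, 0.5, -1.6]
width: 62.1
```

Emit:
{"name": "drive_tool", "arguments": {
  "steps": [
    [[-0.04,0,-0.1],[0,0,-0.1]],
    [[0,0,-0.05],[0,0,-0.1]]
  ]
}}

```text
clock: 8.6
ee_pos: [499.9, -58.3, 141.8]
orientation: [[-0.996, 0.092, 0.0], [0.092, 0.996, -0.004], [-0.001, -0.004, -1.0]]
force: [-1.6, 0.5, 3.5]
width: 61.9
```

```bash
python3 - <<'E'
from h import *
import cv2
s=read_state();print(s["clock"],s["ee_pos"],s["force"],s["moment"],s["width"],s["qpos"])
im=grab_frame("wrist");cv2.imwrite("pics/w9.png",im[150:450,120:520])
im=grab_frame("side");
cv2.imwrite("pics/s9.png",cv2.resize(im[190:290,200:330],None,fx=6,fy=6,interpolation=2))
E
```

```text
8.6 [499.85328486 -58.3459295  141.762914  ] [-1.57307782  0.5338736   3.53021118] [0.10822209 0.3120523  0.10148754] 61.90822794099694 [ -6.52638789  11.70176966 -25.4390959   52.82274531  -0.21065743
  -1.23599475]
```

View pics/w9.png

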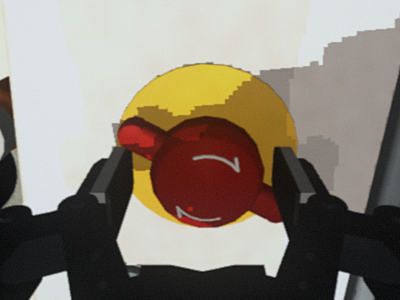

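View pics/s9.png

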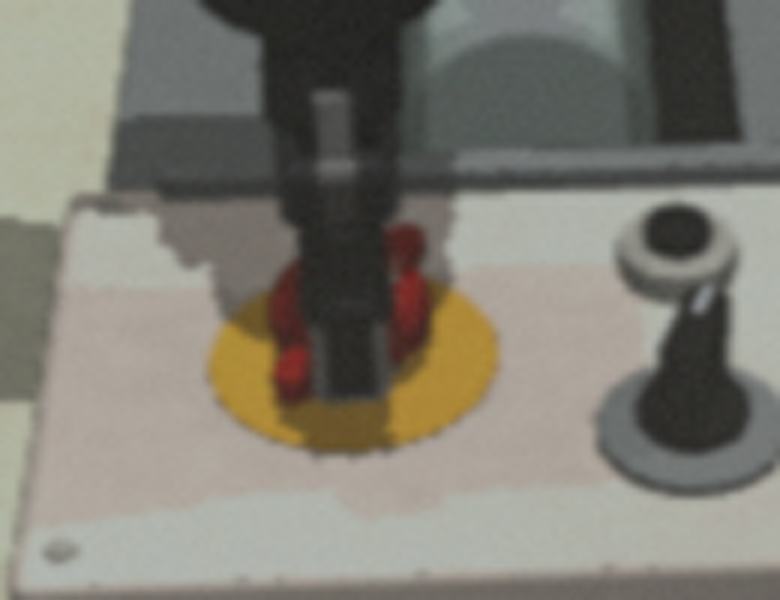

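Emit:
{"name": "drive_tool", "arguments": {
  "steps": [
    [[-0.02,0,0],[0,0,-0.08]],
    [[0,0,0],[0,0,-0.08]]
  ]
}}

```text
clock: 8.95
ee_pos: [499.6, -58.1, 142.2]
orientation: [[-0.969, 0.246, -0.0], [0.246, 0.969, -0.003], [-0.001, -0.003, -1.0]]
force: [-1.3, 0.9, -0.4]
width: 61.9
```

```bash
python3 - <<'E'
from h import *
import cv2
s=read_state();print(s["clock"],s["ee_pos"],s["force"],s["moment"],s["width"],s["qpos"])
im=grab_frame("wrist");cv2.imwrite("pics/w10.png",im[150:450,120:520])
im=grab_frame("side");
cv2.imwrite("pics/s10.png",cv2.resize(im[190:290,200:330],None,fx=6,fy=6,interpolation=2))
E
```

```text
8.95 [499.63634163 -58.08919949 142.18617299] [-1.29855715  0.92845954 -0.43413937] [0.14295596 0.14005618 0.08999538] 61.895699466090996 [ -6.52039123  11.67435603 -25.41265961  52.90140142  -0.17821028
   7.74265634]
```

View pics/w10.png

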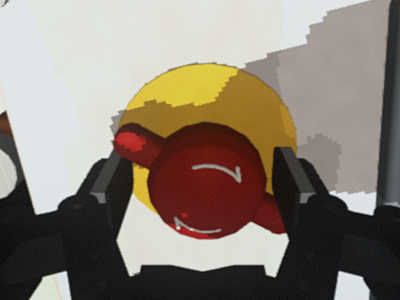

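View pics/s10.png

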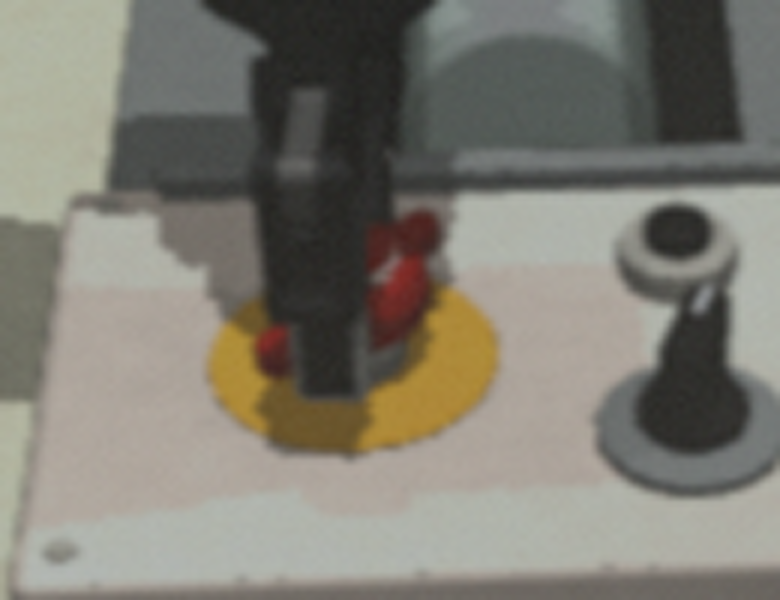

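Emit:
{"name": "drive_tool", "arguments": {
  "steps": [
    [[0,-0.02,0],[0,0,0.1]],
    [[0,0,0],[0,0,0.1]],
    [[0,0,0],[0,0,0.1]],
    [[0,0,0],[0,0,0.1]],
    [[0,0,0],[0,0,0.1]],
    [[0,0,0],[0,0,0.1]],
    [[0,0,0],[0,0,0.1]],
    [[0,0,0],[0,0,0.1]]
  ]
}}

```text
clock: 10.05
ee_pos: [501.3, -58.9, 142.7]
orientation: [[-0.822, -0.569, 0.005], [-0.569, 0.822, -0.003], [-0.003, -0.005, -1.0]]
force: [-0.2, 0.4, -0.1]
width: 62.0
```

```bash
python3 - <<'E'
from h import *
import cv2
s=read_state();print(s["clock"],s["ee_pos"],s["force"],s["moment"],s["width"],s["qpos"])
im=grab_frame("wrist");cv2.imwrite("pics/w11.png",im[150:450,120:520])
E
```

```text
10.05 [501.31600431 -58.87401752 142.73408557] [-0.166662    0.35171121 -0.12445635] [-0.01232428 -0.04060846  0.00282919] 62.04784295326182 [ -6.62174801  11.57224869 -25.46373305  52.63342592  -0.12273578
 -41.29406314]
```

View pics/w11.png

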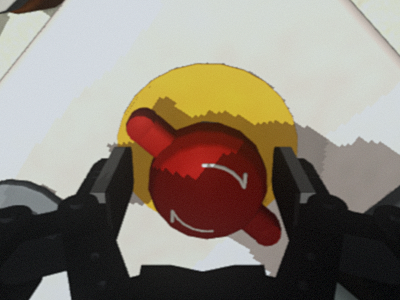

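Emit:
{"name": "drive_tool", "arguments": {
  "steps": [
    [[-0.1,0.05,0],[0,0,0.04]],
    [[0,0,1.5],[0,0,0]],
    [[0,0,3],[0,0,0]],
    [[0,0,4],[0,0,0]],
    [[0,0,3],[0,0,0]],
    [[0,0,0],[0,0,0]],
    [[0,0,0],[0,0,0]]
  ]
}}

```text
clock: 10.98
ee_pos: [501.2, -59.0, 266.0]
orientation: [[-0.797, -0.603, 0.01], [-0.603, 0.797, -0.004], [-0.006, -0.009, -1.0]]
force: [0.4, 0.3, -0.7]
width: 62.0
```

```bash
python3 - <<'E'
from h import *
import cv2
s=read_state();print(s["clock"],s["ee_pos"],s["force"],s["orientation"].round(3))
im=grab_frame("wrist");cv2.imwrite("pics/w12.png",im)
im=grab_frame("side");cv2.imwrite("pics/s12f.png",im)
cv2.imwrite("pics/s12.png",cv2.resize(im[190:290,200:330],None,fx=6,fy=6,interpolation=2))
E
```

```text
10.975 [501.2076636  -58.96620432 265.99659622] [ 0.39368678  0.31385326 -0.72776052] [[-0.797 -0.603  0.01 ]
 [-0.603  0.797 -0.004]
 [-0.006 -0.009 -1.   ]]
```

View pics/w12.png

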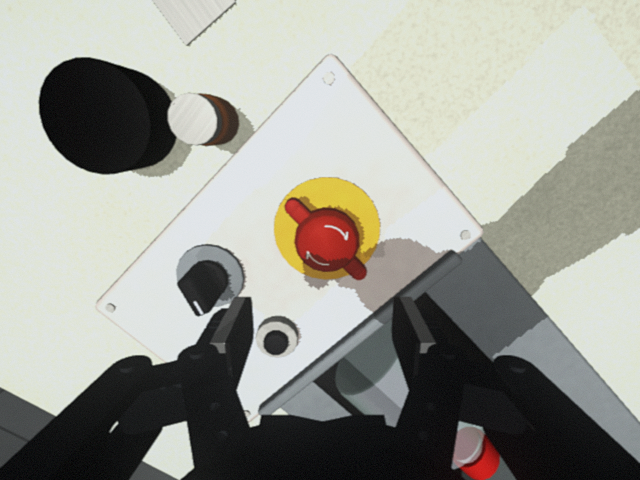

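View pics/s12.png

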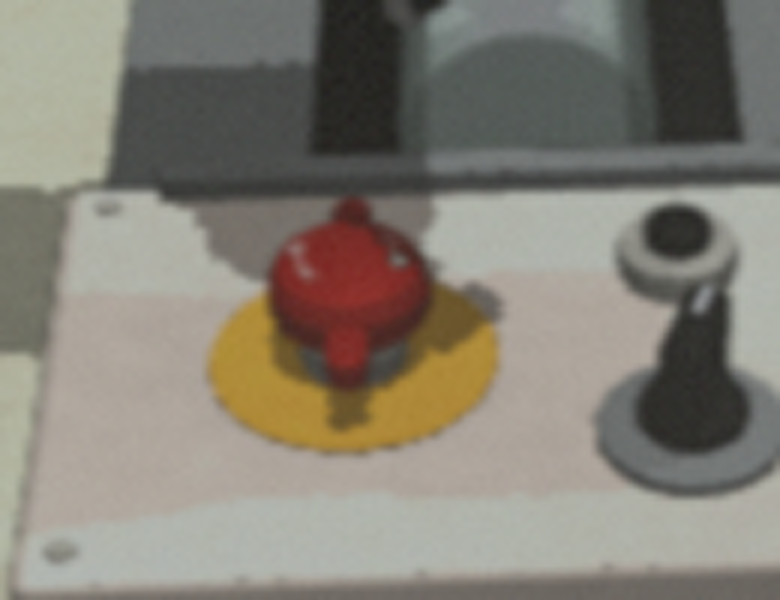

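Head is out, straight (wing at the same pixels as before pressing: tip (350,203), bottom (347,387)), and the arm is clear.

```bash
python3 -c "
from cell import *
job_done();s=read_state();print(s['clock'],s['force'])"
```

```text
the job is handed in; nothing more can be done
the job is handed in; nothing more can be done
```

The emergency stop check is done and handed in at about 11 s on the robot's clock, well inside the 54 s limit. No verdict was reported.

- **Press:** I pushed the head in with the shut fingertips until it met its solid stop, with a peak of about 20 N at the wrist. I then lifted about 60 mm clear, and the side and wrist pictures showed it staying latched.
- **Release:** I set the two fingertips outside the hub, 62 mm apart against its 49 mm, so the head was never pinched. I turned them clockwise against both wings. After about 0.65 rad of estimated twist, the pictures showed the head popped out and the collar visible again.
- **Return:** I turned the fingers back slowly so the wings could follow, then lifted straight up.

**Last checks:** In the side view the head is back at the same pixels as before pressing, both in height and in wing direction. The wrist force is near zero and the fingers are about 100 mm above the crown. I saw no change to the speed knob, start button, jar, core or scraper, though I compared those by eye only.

**One disagreement:** The cameras put the white top at about 116–117 mm, while the press against the solid stop implied about 114 mm. I used the contact value.

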